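# Find the tub lid that rocks and press it home

## Task

One of the three lids on the small tubs in the wooden tray has not gone on properly: press down on the edge of the lids, one after another, until you find the one that rocks under your fingertip. Then press that lid fully home and level by the button in its middle, and finish with your fingertip still there, holding the button down. Only touch and press, with a finger's strength and no heavy shove; do not pull the lid up, and leave the jar, the tin, the lemon and the spoon where they are.

Things in the scene. Friction and masses are not known exactly. Their poses are not given: they have to be found in the camera images.
- tray: Fixed wooden block tray, 116 mm (its x) by 306 mm (its y), top face 20 mm above the worktop, origin at the centre of its underside, z up. Three like white round tubs stand fixed in a row in it, 95 mm apart centre to centre, each with the same round grey lid (see pocket_1, pocket_2). Two lids are fixed hard to their tubs; one, on any of them, is loose.
- pocket_1 (a point): Centre of the pocket at the tray's +y end, on the tray's top face; axes as the tray's. Tub and lid stand centred over it. Every lid is 80 mm across, skirt included 20 mm high, flat on top, with a small tab at the skirt. The flat tops lie 38 to 44 mm above these points, each at its own height, so height does not tell which is loose.
- pocket_2 (a point): The same for the middle pocket. In the middle of every lid is a round grey button, 23 mm across, standing 2.1 mm over a flat collar 33 mm across that is itself 1.4 mm over the lid's flat top.
- pocket_3 (a point): The same for the pocket at the tray's -y end.
- loose_rock_x (a joint): Tilt of the loose lid about its own x axis, rad, 0 when level. Does not tell which tub it is on. About 2 N on the lid's edge (30 mm from the middle, any side) tips it some 0.13 rad in all, shared by the two rock joints, till it meets the tub's rim 34 mm from the middle; a weak spring levels it when let go. Once home it hardly tips.
- loose_rock_y (a joint): Tilt of the loose lid about its own y axis, rad, 0 when level; as for loose_rock_x.
- loose_seat (a joint): How far the loose lid has gone down, m: 0 at the start (4 mm proud), 0.004 fully home on the tub's rim; negative if pulled up. It moves against about 8 N of friction and stays where it is left. Does not tell which tub it is on.
- loose_vent (a joint): How far the loose lid's middle button is pressed in, m: 0 out, 0.002 fully in, when it is level with the collar round it. Springs back when released; fully in takes about 3 N, so it goes in before the lid moves. All three buttons feel alike; only this one is reported.
- spice_jar: Spice jar, 45 mm across, 106 mm tall, loose on the worktop beyond the tray; origin at the centre of its underside. Leave alone.
- fish_tin: Flat oblong tin, 63 x 105 x 25 mm, loose on the worktop beyond the tray; origin at the centre of its underside. Leave alone.
- lemon: Lemon, 72 x 57 x 58 mm, loose on the worktop beyond the tray; origin at its underside. Leave alone.
- teaspoon: Teaspoon, 139 x 30 x 10 mm, lying loose on the worktop beyond the tray; origin at the centre of its underside. Leave alone.

How it is judged:
By the outcome, as a careful person would: the job done as asked, in the order asked, and still so for the second after the job is handed in, while the arm keeps its last pose, push and grip.
It also fails if it takes over 45 s, if anything falls off the work surface, if the arm or the gripper's body presses on something with over 40 N, if the wrist force passes 120 N, or if a joint passes its speed limit or range.

## Robot

A 7-joint arm with a two-finger parallel gripper is mounted at the origin on a cart in front of the work surface, level with it; the furniture and walls round the work are solid. World frame = base frame: x ahead of the robot, y to its left, z up, the work surface at z = 0. Lengths are in m, angles in rad, forces in N, time in s.
With the tool pointing down it reaches from about 0.4 to 0.85 m from the base axis. Payload 10.4 kg.
Tool frame: the origin (TCP) lies where the fingers leave the gripper's body, on its centre line; the fingertips stand 73 mm ahead of it and the grasp point (between the pads) lies 54 mm ahead of it; z points along the fingers, y is the line along which they close (so a half turn about z gives the same grasp; the last joint's range is limited). The gripper opens to 85 mm and grips with 20 to 120 N. Pads are 22 mm wide; open, the fingers measure 114 mm over their backs; the gripper's body (76 mm by 85 mm) begins 54 mm behind the grasp point. The pads swing forward as they close: fully open they stand 13 mm farther back than shut.
Start: joints at [-1.341, 0.332, -0.065, 1.46, 0.022, 1.35, -0.088], TCP at [0.156, 0.605, 0.304] pointing down, gripper open.
Joint ranges: [-2.6, 2.6], [-0.5, 2.12], [-1.47, 1.34], [0.16, 2.42], [-1.27, 4.41], [0.06, 2.06], [-2.6, 2.6]. Speed limits (rad/s): [2.22, 2.22, 2.79, 2.79, 3.14, 3.14, 3.14].

## Interface

Orientations are given as a unit quaternion [x, y, z, w].
In Python, from workcell import manip, camera gives the robot as it stands. The module is installed in compiled form; this text tells all that it offers.
- The arm moves only by the shell command python3 -m creep 'ROWS' [OPENING] [FORCE]. ROWS is JSON, a list of rows, each a list of 2 entries, a list of its own where there are three numbers: the shift along the tool's x, y, z in mm, then the turn about the tool's z in rad. In form: [[[tx, ty, tz], twist], ...]. A call has 1 to 5 rows; each row is the pose to reach, as a shift and turn from the pose commanded when the call began, along the tool's axes at that moment; what a row does not reach only later rows make up. A row lasts 1/12 s, in which the tool goes at most 41.7 mm and 7.16 degrees, less where a joint would pass 70% of its speed; a pose out of reach is approached as far as the arm can. A call with a gripper value outside its range is refused whole. OPENING is the opening, from 0 (shut) to 1 (fully open), set as the call begins (- or left out, the last holds). The fingers move at their own pace and stop on an object; FORCE is the grip in N (left out, the last holds). Time passes only in rows, so rows that repeat a pose let the fingers close. It gives the time, the measured TCP pose, the force, the opening and the grip force at its end, in the units of the state.
- manip.get_obs(): the state, without advancing time (a new reading comes with each control period).
- camera(name): name is "scene" or "top"; returns a dict with "pixels" (420x560x3 uint8, red, green, blue), "z_map" (420x560 float32, m along the optical axis (not along the pixel's ray), 0 where there is no reading), "fx", "fy", "cx", "cy" (pixels), "extrinsics" (4x4, takes a point from world to camera coordinates). Camera axes: x right, y down, z forward; pixel columns grow to the right and rows downward; lengths in m; the calibration is good to about 2 mm. A picture is of the moment at which its call begins.
- manip.hand_in(): hands the job in; it is judged then, once.
The state is a dict: "clock": time; "joint_pos": joint angles; "joint_velocities": joint speeds; "tau": joint torques, N m; "position": TCP position; "ee_rot": TCP orientation; "ft_force": force on the tool from outside, world axes, zero at the start; "torque": the same for the moment, N m; "grip_width": opening from 0.0 (shut) to 1.0 (fully open); "grasp_force": force on a finger pad.
Only numpy, scipy, OpenCV 4.12 (cv2) and the standard library are available. Lean on these libraries where they do the work, as an engineer would, in place of code of your own. Each camera call takes 0.05 s, during which the arm holds its last target. There are 200 camera calls.

## Working session

There is one attempt and no reset: what is moved stays moved. The work goes in short steps, Python scripts to look and compute and a shell command to move; the robot and the scene stay as the last step left them, time stands still between calls to the robot, and variables do not carry over. Pictures are saved under pics/ and viewed, at most 10 in all, crops included, and the job is handed in when it is done.

```bash
mkdir -p pics
python3 - <<'E'
from workcell import manip, camera
import numpy as np, cv2
for n in("top","scene"):
    c=camera(n); cv2.imwrite(f"pics/{n}0.png",c["pixels"][:,:,::-1]); np.savez(f"{n}0.npz",**c)
    E=c["extrinsics"]; print(n,c["fx"],c["cx"],c["cy"],np.round(E,3).tolist(), -E[:3,:3].T@E[:3,3])
o=manip.get_obs(); print(o)
E
```

```text
top 507.51302179074503 281.9160593910395 204.80055600982567 [[-0.012, -1.0, 0.008, -0.003], [-0.999, 0.012, -0.051, 0.581], [0.051, -0.008, -0.999, 1.168], [0.0, 0.0, 0.0, 1.0]] [ 5.20280762e-01 -7.95314184e-05  1.19559835e+00]
scene 426.33668569372554 274.4060588261084 207.34412989288896 [[0.661, -0.751, -0.003, -0.377], [-0.459, -0.4, -0.793, 0.342], [0.594, 0.526, -0.609, 0.652], [0.0, 0.0, 0.0, 1.0]] [ 0.01800065 -0.4891019   0.66693153]
{'clock': 0.1, 'joint_pos': array([-1.3406132 ,  0.33282864, -0.06469521,  1.46085098,  0.02155706,
        1.34992507, -0.08848527]), 'joint_velocities': array([ 2.40259023e-03, -1.57180900e-03, -1.01023928e-03, -2.23062108e-03,
       -8.23609751e-04,  1.57974651e-03, -8.76381629e-05]), 'tau': array([ 1.91302708e-03, -6.26744843e+01,  4.92541306e-02, -3.92431033e+01,
        1.63698953e-02,  7.03960468e-03, -2.60281900e-05]), 'position': array([0.15624133, 0.60489965, 0.30318598]), 'ee_rot': array([ 1.26045444e-01,  9.92024249e-01, -6.55440999e-04, -7.33072693e-05]), 'ft_force': array([0.05061513, 0.20614925, 0.54041578]), 'torque': array([0.02564539, 0.01826068, 0.0379113 ]), 'grasp_force': 0.0, 'grip_width': 1.0031068279324455}
```

View pics/top0.png

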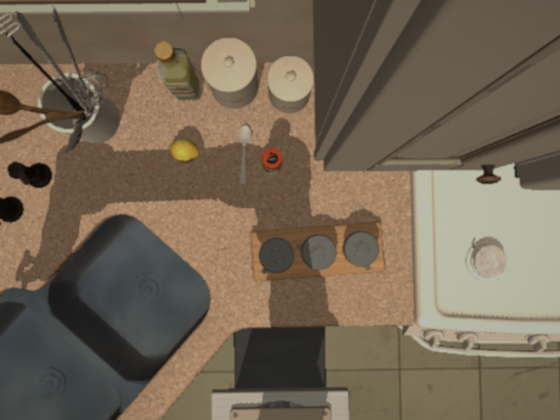

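View pics/scene0.png

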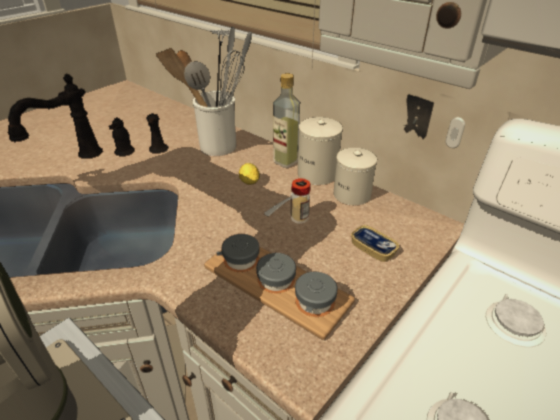

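The top view shows the lids at about (277,255), (319,251) and (361,249) in the tray; the scene view shows them at (240,250), (277,270) and (316,291), with the jar, lemon, spoon and tin beyond. Next I'll measure the lid centres.

```bash
cat > h.py <<'E'
import numpy as np, cv2
def pts(c):
    z=c["z_map"]; v,u=np.indices(z.shape); E=c["extrinsics"]
    P=np.stack([(u-c["cx"])/c["fx"]*z,(v-c["cy"])/c["fy"]*z,z],-1)-E[:3,3]
    return P@E[:3,:3]
def ray(c,u,v,h):
    E=c["extrinsics"];o=-E[:3,:3].T@E[:3,3];d=E[:3,:3].T@np.array([(u-c["cx"])/c["fx"],(v-c["cy"])/c["fy"],1])
    return o+d*(h-o[2])/d[2]
E
python3 - <<'E'
from h import *
for n,box in(("top",(245,215,395,290)),("scene",(200,225,360,335))):
    c=dict(np.load(n+"0.npz")); P=pts(c); z=P[...,2]
    m=((z>.05)&(z<.085)).astype(np.uint8); k=np.zeros_like(m); k[box[1]:box[3],box[0]:box[2]]=1
    m=cv2.morphologyEx(m*k,cv2.MORPH_OPEN,np.ones((5,5)))
    N,l,s,ce=cv2.connectedComponentsWithStats(m)
    for i in range(1,N):
        if s[i,4]<100: continue
        q=P[l==i]; h=np.median(q[:,2]); cn=cv2.findContours((l==i).astype(np.uint8),0,2)[0][0]
        (u,v),r,_=cv2.fitEllipse(cn)
        print(n,s[i],"ell",u,v,r,"h",h,np.percentile(q[:,2],[5,95]),"ray",ray(c,u,v,h),"mean",(q.max(0)+q.min(0))/2,np.ptp(q,0))
c=dict(np.load("top0.npz"));im=c["pixels"]
P=pts(c);m=((P[...,2]>.012)&(P[...,2]<.03)); kk=np.zeros_like(m);kk[210:300,240:400]=1
q=P[m&kk]; r=cv2.minAreaRect((q[:,:2]*1000).astype(np.float32));print(r,np.median(q[:,2]))
a=cv2.resize(im[210:295,240:400,::-1],None,fx=5,fy=5,interpolation=2);cv2.imwrite("pics/crop.png",cv2.convertScaleAbs(a,alpha=1.8))
E
```

```text
top [ 343  231   36   35 1007] ell 360.3356628417969 248.0991668701172 (34.876312255859375, 35.35089111328125) h 0.0639573833354965 [0.0598913  0.06788445] ray [ 0.47948614 -0.18279793  0.06395738] mean [ 0.47949392 -0.18355576  0.06157089] [0.07619538 0.07848396 0.02239475]
top [301 234  35  36 976] ell 318.51153564453125 251.54840087890625 (33.48867416381836, 34.911285400390625) h 0.05917389685942939 [0.05513245 0.06336043] ray [ 0.4727832  -0.08992207  0.0591739 ] mean [ 0.47278622 -0.08907497  0.05985895] [0.07832209 0.0767981  0.01614784]
top [259 237  35  36 997] ell 275.7237854003906 254.73428344726562 (34.804222106933594, 34.94423294067383) h 0.06153513382671924 [0.0578044  0.06564354] ray [0.4669882  0.00567452 0.06153513] mean [0.46738886 0.0050485  0.06065828] [0.07811951 0.07606613 0.01685049]
scene [222 234  37  28 822] ell 240.44105529785156 247.32070922851562 (28.076412200927734, 36.42866516113281) h 0.06075886849792452 [0.05434624 0.06433538] ray [ 0.46072339 -0.00242754  0.06075887] mean [0.46443006 0.00232522 0.05856818] [0.07814443 0.07787145 0.01709253]
scene [257 253  39  30 923] ell 275.2178039550781 267.15130615234375 (28.838441848754883, 38.57555389404297) h 0.05844073609782883 [0.0543923  0.06178533] ray [ 0.46699886 -0.09328073  0.05844074] mean [ 0.47034361 -0.09189231  0.05706118] [0.0781095  0.076841   0.01407121]
scene [ 295  272   42   35 1188] ell 315.7615966796875 289.06500244140625 (33.79909133911133, 43.28129959106445) h 0.06319415202685537 [0.05467459 0.0664072 ] ray [ 0.4705886  -0.19053055  0.06319415] mean [ 0.47596925 -0.18585934  0.0600083 ] [0.07726382 0.0797219  0.01969727]
((472.9360656738281, -89.050537109375), (116.07598114013672, 305.8805236816406), 3.733790874481201) 0.019667259163759845
```

View pics/crop.png

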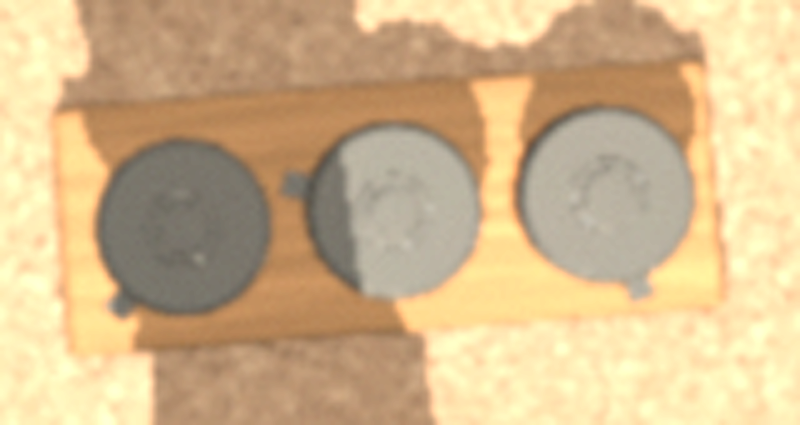

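The crop shows three grey lids in the tray, with crop centres at about (183,226), (393,210) and (606,193) and tabs at differing sides. The tray centre comes out at (0.473,-0.089), yaw 3.7°, size 116x306, top at 19.7 mm. The spacing agrees with 95 mm.

```bash
cat > g.py <<'E'
import sys,numpy as np
from workcell import manip
from scipy.spatial.transform import Rotation as R
# g.py lid radial(m along tool x) tipz : shift in tool mm from here
C={1:(.4667,.0057),2:(.4729,-.0891),3:(.4791,-.1839)}
o=manip.get_obs();M=R.from_quat(o["ee_rot"]).as_matrix()
lid,r,tz=int(sys.argv[1]),float(sys.argv[2]),float(sys.argv[3])
t=np.array([*C[lid],tz+.073])+M[:,0]*r*np.array([1,1,0])
print("tool axes\n",M.round(3),"\npos",o["position"].round(4),"target",t.round(4),"shift mm",(M.T@(t-o["position"])*1000).round(1),"F",o["ft_force"].round(2),"open",round(o["grip_width"],2),"t",o["clock"])
E
python3 g.py 1 -.033 .1
```

```text
tool axes
 [[-0.968  0.25  -0.   ]
 [ 0.25   0.968 -0.001]
 [-0.    -0.001 -1.   ]] 
pos [0.1562 0.6049 0.3032] target [ 0.4987 -0.0026  0.173 ] shift mm [-483.4 -502.3  130.9] F [0.05 0.21 0.54] open 1.0 t 0.1
```

```bash
python3 -m creep '[[[-28,-29,0],0],[[-56,-58,0],0],[[-84,-87,0],0],[[-112,-116,0],0],[[-140,-145,0],0]]' 0 20; python3 g.py 1 -.033 .1
```

```text
clock: 0.52
position: [0.2562, 0.4278, 0.3035]
ee_rot: [0.126, 0.992, -0.0, -0.0]
ft_force: [0.3, 0.4, 0.2]
grip_width: 0.299
grasp_force: 0.0
tool axes
 [[-0.968  0.25  -0.   ]
 [ 0.25   0.968 -0.   ]
 [ 0.    -0.    -1.   ]] 
pos [0.2562 0.4278 0.3035] target [ 0.4987 -0.0026  0.173 ] shift mm [-342.5 -355.9  130.6] F [0.32 0.42 0.25] open 0.3 t 0.5167
```

```bash
python3 -m creep '[[[-28,-29,0],0],[[-56,-58,0],0],[[-84,-87,0],0],[[-112,-116,0],0],[[-140,-145,0],0]]' >/dev/null; python3 -m creep '[[[-28,-29,0],0],[[-56,-58,0],0],[[-84,-87,0],0],[[-112,-116,0],0],[[-140,-145,0],0]]'; python3 g.py 1 -.033 .1
```

```text
clock: 1.35
position: [0.4545, 0.0769, 0.3039]
ee_rot: [0.126, 0.992, 0.0, 0.0]
ft_force: [0.9, 1.2, -0.2]
grip_width: -0.004
grasp_force: 0.0
tool axes
 [[-0.968  0.25   0.   ]
 [ 0.25   0.968  0.   ]
 [ 0.     0.    -1.   ]] 
pos [0.4545 0.0769 0.3039] target [ 0.4987 -0.0026  0.173 ] shift mm [-62.6 -65.9 130.9] F [ 0.94  1.2  -0.17] open -0.0 t 1.35
```

```bash
python3 -m creep '[[[-28,-29,0],0],[[-56,-58,10],0],[[-62,-66,45],0],[[-62,-66,85],0],[[-62,-66,125],0]]' >/dev/null;python3 -m creep '[[[0,0,5],0],[[0,0,10],0],[[0,0,15],0],[[0,0,20],0],[[0,0,20],0]]'; python3 g.py 1 -.033 .061;  python3 - <<'E'
from workcell import camera
import cv2
c=camera("scene"); a=c["pixels"][170:350,170:390,::-1]; cv2.imwrite("pics/s1.png",cv2.convertScaleAbs(cv2.resize(a,None,fx=3.3,fy=3.3,interpolation=2),alpha=1.5))
E
```

```text
clock: 2.18
position: [0.4983, -0.0001, 0.1598]
ee_rot: [0.126, 0.992, 0.0, 0.001]
ft_force: [-0.6, -0.3, 0.1]
grip_width: 0.002
grasp_force: 0.0
tool axes
 [[-0.968  0.25   0.002]
 [ 0.25   0.968  0.001]
 [-0.001  0.001 -1.   ]] 
pos [ 4.983e-01 -1.000e-04  1.598e-01] target [ 0.4987 -0.0025  0.134 ] shift mm [-0.9 -2.3 25.8] F [-0.6  -0.31  0.07] open 0.0 t 2.1833
```

View pics/s1.png

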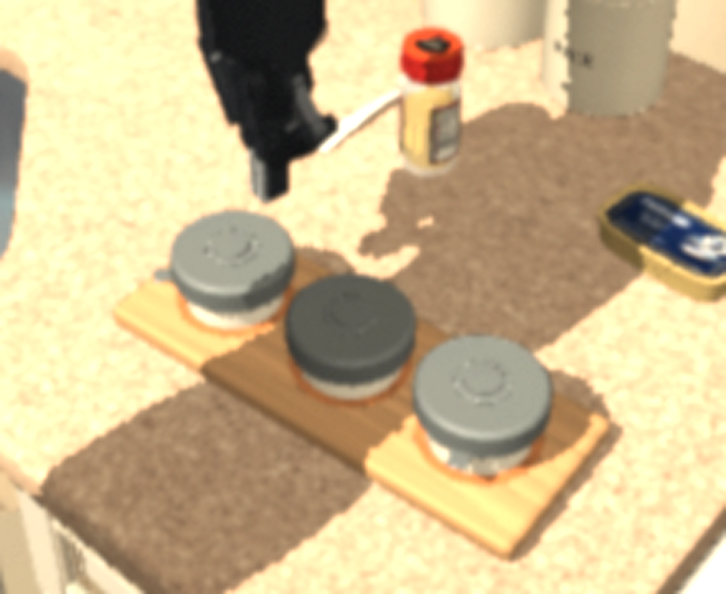

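The finger (crop tip at about (270,190)) hovers beyond lid 1's far edge side, clear of everything.

```bash
python3 -m creep '[[[0,-2,6],0],[[0,-2,12],0],[[0,-2,18],0],[[0,-2,18],0],[[0,-2,18],0]]' | egrep 'pos|force'; python3 -m creep '[[[0,0,1.5],0],[[0,0,3],0],[[0,0,3],0]]'| egrep 'pos|ft_f';python3 -m creep '[[[0,0,1],0],[[0,0,2],0],[[0,0,2],0]]'| egrep 'pos|ft_f'
```

```text
position: [0.4969, -0.0025, 0.1404]
ft_force: [0.7, 0.2, -0.2]
grasp_force: 0.0
position: [0.4971, -0.0024, 0.1377]
ft_force: [0.0, -0.7, 0.4]
position: [0.4971, -0.0024, 0.1357]
ft_force: [-0.2, -0.1, -0.6]
```

```bash
for i in 1 ; do python3 -m creep '[[[0,0,0.7],0],[[0,0,0.7],0],[[0,0,0.7],0]]'| egrep 'pos|ft_f';done; python3 -m creep '[[[0,0,0.7],0],[[0,0,0.7],0],[[0,0,0.7],0]]'| egrep 'pos|ft_f'; python3 -m creep '[[[0,0,0.7],0],[[0,0,0.7],0],[[0,0,0.7],0]]'| egrep 'pos|ft_f'
```

```text
position: [0.4972, -0.0024, 0.1352]
ft_force: [0.3, -1.0, -0.7]
position: [0.4972, -0.0024, 0.1344]
ft_force: [-0.6, 0.3, 0.3]
position: [0.4973, -0.0024, 0.1342]
ft_force: [-2.1, 0.3, 6.4]
```

```bash
python3 -m creep '[[[0,0,0.7],0],[[0,0,0.7],0],[[0,0,0.7],0]]'| egrep 'pos|ft_f'
```

```text
position: [0.4973, -0.0024, 0.1341]
ft_force: [-8.2, -0.0, 17.3]
```

Lid 1 is rigid: it took 17 N with no give. On to lid 2, with finer steps.

```bash
python3 -m creep '[[[0,0,-10],0],[[0,0,-22],0],[[0,0,-22],0]]'| egrep 'pos|ft_f'; python3 g.py 2 -.032 .072
```

```text
position: [0.4982, -0.0025, 0.1571]
ft_force: [0.6, -0.3, 0.2]
tool axes
 [[-0.968  0.25   0.003]
 [ 0.25   0.968  0.001]
 [-0.003  0.001 -1.   ]] 
pos [ 0.4982 -0.0025  0.1571] target [ 0.5039 -0.0971  0.145 ] shift mm [-29.2 -90.2  12. ] F [ 0.6  -0.29  0.17] open 0.0 t 4.4
```

```bash
python3 -m creep '[[[-10,-30,0],0],[[-20,-60,0],0],[[-29,-90,0],0],[[-29,-90,6],0],[[-29,-90,12],0]]'| egrep 'pos|ft_f';  python3 -m creep '[[[0,0,3],0],[[0,0,6],0],[[0,0,8],0],[[0,0,8],0]]'| egrep 'pos|ft_f'; python3 -m creep '[[[0,0,2],0],[[0,0,2],0],[[0,0,2],0]]'| egrep 'pos|ft_f'
```

```text
position: [0.5027, -0.0986, 0.1429]
ft_force: [0.2, 0.8, -0.7]
position: [0.5026, -0.0958, 0.1346]
ft_force: [-0.3, -0.5, 1.2]
position: [0.5028, -0.0966, 0.1332]
ft_force: [1.5, 0.6, 0.5]
```

```bash
python3 -m creep '[[[0,0,0.5],0],[[0,0,0.5],0],[[0,0,0.5],0]]'| egrep 'pos|ft_f';  python3 -m creep '[[[0,0,0.5],0],[[0,0,0.5],0],[[0,0,0.5],0]]'| egrep 'pos|ft_f'
```

```text
position: [0.5028, -0.0968, 0.1326]
ft_force: [-0.1, -0.5, 0.3]
position: [0.5028, -0.0968, 0.1321]
ft_force: [-0.1, 0.2, 0.9]
```

```bash
python3 -m creep '[[[0,0,0.5],0],[[0,0,0.5],0],[[0,0,0.5],0]]'| egrep 'pos|ft_f'
```

```text
position: [0.5028, -0.0968, 0.1316]
ft_force: [0.2, 0.7, -0.9]
```

```bash
python3 -m creep '[[[0,0,0.5],0],[[0,0,0.5],0],[[0,0,0.5],0]]'| egrep 'pos|ft_f'
```

```text
position: [0.5028, -0.0968, 0.1311]
ft_force: [-0.6, -0.3, 1.1]
```

```bash
python3 -m creep '[[[0,0,0.5],0],[[0,0,0.5],0],[[0,0,0.5],0]]'| egrep 'pos|ft_f'
```

```text
position: [0.5029, -0.0968, 0.1306]
ft_force: [0.5, 0.1, 1.4]
```

```bash
python3 -m creep '[[[0,0,0.4],0],[[0,0,0.4],0],[[0,0,0.4],0]]'| egrep 'pos|ft_f'; python3 -c "
from workcell import manip
o=manip.get_obs();print(o['torque'],o['clock'])"
```

```text
position: [0.5029, -0.0968, 0.1303]
ft_force: [1.6, -1.1, 1.6]
[-0.10403605 -0.29333146  0.01791572] 6.9
```

Force is rising gently (about 1.5 N) while the edge yields, so lid 2 seems to rock. I'll follow it to its stop.

```bash
python3 -m creep '[[[0,0,0.5],0],[[0,0,0.5],0],[[0,0,0.5],0]]'| egrep 'pos|ft_f'
python3 - <<'E'
from workcell import camera
import cv2
c=camera("scene"); a=c["pixels"][200:330,190:370,::-1]; cv2.imwrite("pics/s2.png",cv2.convertScaleAbs(cv2.resize(a,None,fx=4.4,fy=4.4,interpolation=2),alpha=1.7))
E
```

```text
position: [0.503, -0.0968, 0.1298]
ft_force: [1.9, -0.7, 1.7]
```

View pics/s2.png

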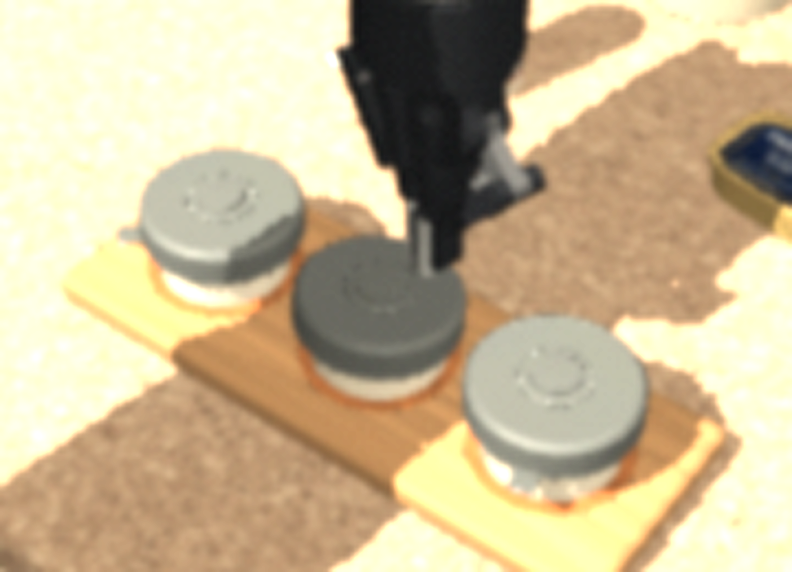

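```bash
python3 -m creep '[[[0,0,0.5],0],[[0,0,0.5],0],[[0,0,0.5],0]]'| egrep 'pos|ft_f'
```

```text
position: [0.5029, -0.0968, 0.1293]
ft_force: [2.1, -1.1, 2.6]
```

The finger (crop tip at about (430,265)) is on lid 2's far edge, and the lid is visibly tipping. A bit further to reach the stop.

```bash
python3 -m creep '[[[0,0,0.5],0],[[0,0,0.5],0],[[0,0,0.5],0]]'| egrep 'pos|ft_f'
```

```text
position: [0.503, -0.0968, 0.1288]
ft_force: [3.6, -0.2, 4.6]
```

```bash
python3 -m creep '[[[0,0,0.4],0],[[0,0,0.4],0],[[0,0,0.4],0]]'| egrep 'pos|ft_f'
```

```text
position: [0.503, -0.0968, 0.1286]
ft_force: [2.1, -0.2, 6.6]
```

Lid 2 rocks: about 3 mm of soft give, then a stop. Lift and go to its button.

```bash
python3 -m creep '[[[0,0,-8],0],[[0,0,-16],0],[[0,0,-16],0],[[0,0,-16],0],[[0,0,-16],0]]'| egrep 'pos|ft_f'; python3 g.py 2 0 .065
python3 - <<'E'
from workcell import camera
from h import *
c=camera("top"); P=pts(c); z=P[...,2]
# lids 1,3 and tray recheck: lid rim mask by height
m=((z>.05)&(z<.072)).astype(np.uint8); k=np.zeros_like(m); k[215:290,245:395]=1
N,l,s,ce=cv2.connectedComponentsWithStats(cv2.morphologyEx(m*k,cv2.MORPH_OPEN,np.ones((3,3))))
for i in range(1,N):
    if s[i,4]>100: print(s[i],np.median(P[l==i],0).round(4))
c=camera("scene"); a=c["pixels"][200:330,190:370,::-1]; cv2.imwrite("pics/s3.png",cv2.convertScaleAbs(cv2.resize(a,None,fx=4.4,fy=4.4,interpolation=2),alpha=1.7))
E
```

```text
position: [0.5024, -0.0966, 0.1441]
ft_force: [0.0, -0.3, 0.5]
tool axes
 [[-0.968  0.25  -0.001]
 [ 0.25   0.968  0.   ]
 [ 0.001  0.    -1.   ]] 
pos [ 0.5024 -0.0966  0.1441] target [ 0.4729 -0.0891  0.138 ] shift mm [30.5 -0.1  6.1] F [ 0.01 -0.26  0.46] open -0.0 t 8.3667
[ 258  237   36   36 1000] [0.4667 0.0053 0.0615]
```

```bash
python3 -m creep '[[[15,0,0],0],[[30,0,0],0],[[30,0,2],0],[[30,0,5],0],[[30,0,5],0]]'| egrep 'pos|ft_f'
python3 - <<'E'
from workcell import camera
import cv2
c=camera("scene"); a=c["pixels"][200:330,190:370,::-1]; cv2.imwrite("pics/s4.png",cv2.convertScaleAbs(cv2.resize(a,None,fx=4.4,fy=4.4,interpolation=2),alpha=1.7))
E
```

```text
position: [0.4739, -0.0892, 0.1388]
ft_force: [-0.4, 1.3, -0.5]
```

View pics/s4.png

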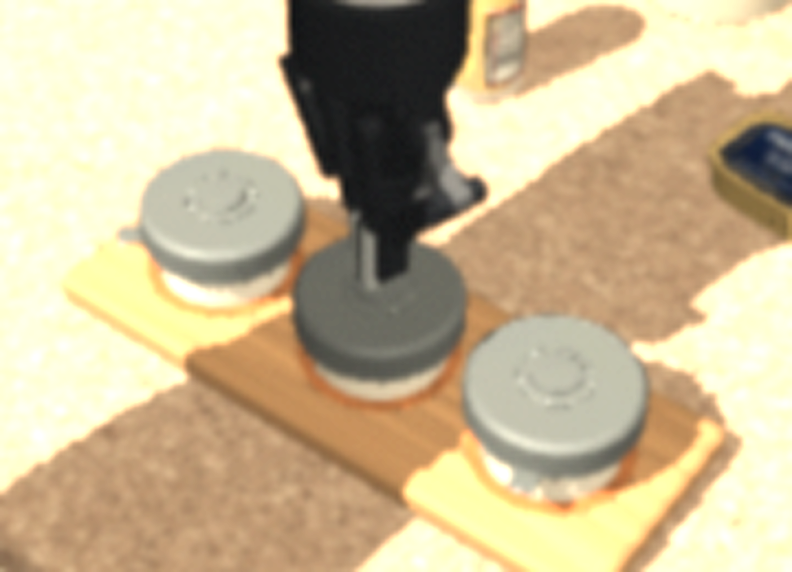

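The fingertip (crop about (385,280)) is over lid 2's button at about (383,285). Press gently.

```bash
python3 -m creep '[[[0,0,2],0],[[0,0,4],0],[[0,0,4],0],[[0,0,4],0]]'| egrep 'pos|ft_f'; python3 -m creep '[[[0,0,1],0],[[0,0,1],0],[[0,0,1],0]]'| egrep 'pos|ft_f'; python3 -m creep '[[[0,0,1],0],[[0,0,1],0],[[0,0,1],0]]'| egrep 'pos|ft_f'
```

```text
position: [0.474, -0.0894, 0.1353]
ft_force: [0.4, -0.1, 1.3]
position: [0.474, -0.0894, 0.1344]
ft_force: [1.0, -1.4, 1.3]
position: [0.4739, -0.0894, 0.1334]
ft_force: [1.5, -2.1, 2.5]
```

```bash
python3 -m creep '[[[0,0,0.7],0],[[0,0,0.7],0],[[0,0,0.7],0]]'| egrep 'pos|ft_f'
```

```text
position: [0.474, -0.0894, 0.1329]
ft_force: [1.2, -1.5, 6.1]
```

```bash
python3 -m creep '[[[0,0,0.7],0],[[0,0,0.7],0],[[0,0,0.7],0]]'| egrep 'pos|ft_f'
```

```text
position: [0.474, -0.0894, 0.1322]
ft_force: [0.3, -0.2, 6.1]
```

Button in; the lid is now sliding down.

```bash
python3 -m creep '[[[0,0,0.8],0],[[0,0,0.8],0],[[0,0,0.8],0]]'| egrep 'pos|ft_f';python3 -m creep '[[[0,0,0.7],0],[[0,0,0.7],0],[[0,0,0.7],0]]'| egrep 'pos|ft_f'
```

```text
position: [0.474, -0.0894, 0.1314]
ft_force: [0.3, -0.9, 6.6]
position: [0.4739, -0.0894, 0.1307]
ft_force: [0.6, -1.7, 6.0]
```

```bash
python3 -m creep '[[[0,0,0.6],0],[[0,0,0.6],0],[[0,0,0.6],0]]'| egrep 'pos|ft_f'
```

```text
position: [0.474, -0.0894, 0.1301]
ft_force: [0.6, -0.8, 6.3]
```

```bash
python3 -m creep '[[[0,0,0.5],0],[[0,0,0.5],0],[[0,0,0.5],0]]'| egrep 'pos|ft_f'
```

```text
position: [0.474, -0.0894, 0.1296]
ft_force: [0.1, -0.9, 6.5]
```

```bash
python3 -m creep '[[[0,0,0.5],0],[[0,0,0.5],0],[[0,0,0.5],0]]'| egrep 'pos|ft_f'
```

```text
position: [0.474, -0.0894, 0.1292]
ft_force: [-0.5, -1.7, 8.0]
```

```bash
python3 -m creep '[[[0,0,0.4],0],[[0,0,0.4],0],[[0,0,0.4],0]]'| egrep 'pos|ft_f'
```

```text
position: [0.474, -0.0894, 0.1289]
ft_force: [-1.9, -0.3, 8.9]
```

```bash
python3 -m creep '[[[0,0,0.2],0],[[0,0,0.2],0],[[0,0,0.2],0]]'| egrep 'pos|ft_f'
```

```text
position: [0.474, -0.0894, 0.1288]
ft_force: [-1.3, -1.2, 12.9]
```

```bash
python3 -m creep '[[[0,0,0.1],0],[[0,0,0.1],0],[[0,0,0.1],0],[[0,0,0.1],0],[[0,0,0.1],0]]'| egrep 'pos|ft_f|clock'
python3 - <<'E'
from workcell import camera
import cv2
c=camera("scene"); a=c["pixels"][200:330,190:370,::-1]; cv2.imwrite("pics/s5.png",cv2.convertScaleAbs(cv2.resize(a,None,fx=4.4,fy=4.4,interpolation=2),alpha=1.7))
E
```

```text
clock: 12.43
position: [0.474, -0.0894, 0.1288]
ft_force: [-1.9, -0.1, 12.8]
```

View pics/s5.png

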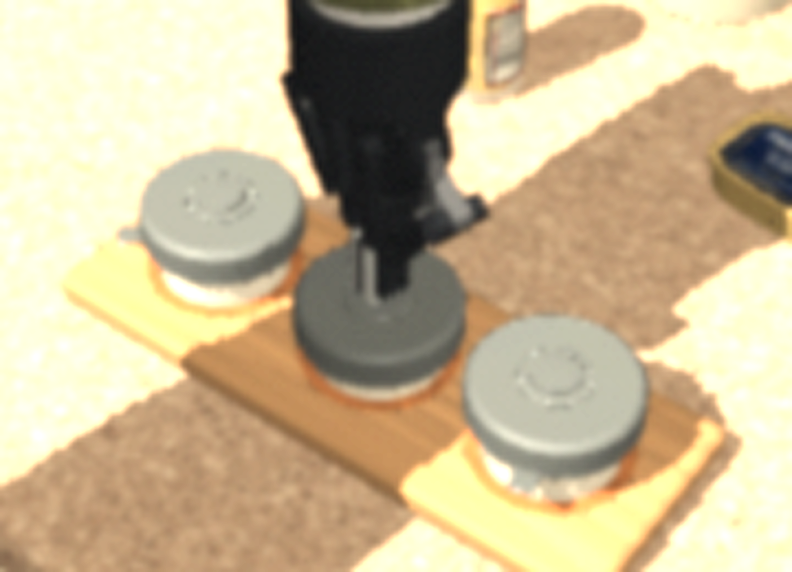

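Lid 2 (crop about (380,310)) sits lower and level, with the fingertip on its button at (383,290), holding steady at 13 N.

```bash
python3 -c "
from workcell import manip
print(manip.hand_in())"
```

```text
the job is handed in; nothing more can be done
None
```

The middle lid was the loose one: it rocked under the fingertip, so I pressed it down about 4 mm by its button to a hard stop and handed in with the fingertip still holding the button at about 13 N; the +y end lid was rigid (17 N peak there), and I did not need to test the -y end one.

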